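# Prop the press guard open and lock it

### The job

Get the small bench press ready for brushing out: lift its drop guard by the handle of the slotted bar and hook the bar's slot down into the notch of the arm above, so that the guard hangs up there by itself when you let go; do not let the guard drop. Then tip the spring keeper flap at the right past its snap point, so that it springs over to its other stop, in front of the hooked bar. Leave the things standing round the press where they are.

Things in the scene. Friction and masses are not known exactly. Their poses are not given: they have to be found in the camera images.
- press: Grey bench press fixed to the bench, 200 x 220 mm, 260 mm high; place and yaw vary. Origin at the underside. Own x points from its front (guard side) to its rear, y to its left as the robot sees it, z up; all 'press' values below in this frame, mm. Guide posts at x -55, y +-94, up to z 196; between them the drop guard, a clear pane in an aluminium frame, 168 wide, z 22 to 114 when down.
- notch (a point): Middle of the notch floor, press x -54.5, y 0, z 247. The notch (x -62 to -47, 10 deep) is cut in the top of a flat steel arm, 12 thick in y, that reaches forward at y 0 from the rear column (x 32 to 78, up to z 235) to its nose at x -70. The arm's underside is at z 235, its top at z 257; an 8 long lip closes the notch in front.
- guard (a joint): Height of the drop guard above its lowest position, m: 0 = down, upper stop 0.098; hooked in the notch it reads 0.075. It slides only straight up and down, weighs about 0.5 kg with its bar, and falls if let go.
- bar (a joint): Lean of the slotted bar, rad: 0 = upright, positive = top leaning forward (press -x), range -0.12 to 0.70; starts leaning forward and friction keeps it where left. To hook it, lift the guard 0.089 to 0.096 m, swing the bar upright so that the slot passes over the arm's nose and lip, then lower: the slot's upper edge sits in the notch, bar within 0.1 rad of upright.
- bar_axle (a point): Middle of the bar's axle on the guard's top rail: axis along press y at press x -55, y 0, z 122 + guard height. The bar is flat steel, 5 thick, 44 wide, with a slot 26 wide from 12 to 50 mm above the axle, solid from 50 to 82 mm; its handle, a round rod of 14 mm diameter along press y, crosses 88 mm above the axle and sticks out to the left (press y -22 to +100).
- bar_grip (a point): Point on the handle rod's axis at press y +58, mid of its free left part, 88 mm from the axle: grip here across the rod from above. The rod may turn in the fingers as the bar swings. Axes turn with the bar: y along the rod, z along the bar away from the axle.
- keeper (a joint): Angle of the keeper flap, rad: 0 = outer stop (30 degrees right of vertical, the start), 0.52 = vertical = snap point, 1.71 = inner stop (68 degrees left of vertical, lying across in front of the hooked bar). A light over-centre spring, less than 1 N at the tip, pushes it away from the snap point to either stop.
- keeper_tip (a point): Free end of the keeper flap, a steel plate 92 mm long from its axle, 26 wide (along press x), 4 thick, with an 8 thick rounded end. The axle lies along press x with the flap's middle at press x -77, y -84, z 240, on a bracket at the right post. The flap swings in the press y-z plane; push it from its right side to the left, e.g. with shut fingers.
- brush: Wooden sieve brush, 31 x 175 x 31 mm, lying in front of the press; bystander. Origin under its middle.
- tin_left: Lidded aluminium moisture tin, 67 mm wide, 44 mm high, left of the press; bystander. Origin under its middle.
- tin_right: Lidded aluminium moisture tin, 67 mm wide, 44 mm high, right of the press; bystander. Origin under its middle.
- bottle: White wash bottle, 66 mm wide, 208 mm high with its spout, left behind; bystander. Origin on its underside, 26 mm in its own -y from the axis of the round body.
- tape: Roll of tape, 103 mm wide, 25 mm high, lying right in front; bystander. Origin under its middle.

How it is judged (in metres and radians):
On the way, in this order (a step that is already met when the one before it is completed fails the run):
1. the guard hangs by its bar in the notch, with the robot's hand off it (value of joint guard between 0.07 and 0.08 m and value of joint bar below 0.15 rad and contact force between each of the arm, the fingers and press below 0.3 N), for 0.2 s.
2. the keeper flap is at its inner stop (value of joint keeper above 1.6 rad), for 0.2 s.
At the end, for the whole second after the job is handed in: the guard hangs at rest at 70 to 80 mm, its bar hooked in the notch between 0.13 rad back and 0.15 rad forward of upright, and the keeper flap stands at its inner stop (above 1.6 rad) (value of joint guard between 0.07 and 0.08 m and value of joint bar between -0.13 and 0.15 rad and value of joint keeper above 1.6 rad and not (velocity of joint guard below -0.02 m/s) and not (velocity of joint guard above 0.02 m/s)); the robot touches nothing.
It fails at once if the guard is dropped (falls faster than 0.7 m/s) (velocity of joint guard below -0.7 m/s).
It fails at once if a thing standing round the press is moved more than 30 mm (distance of any of brush, tin_left, tin_right, bottle, tape from where it was at the start of the episode above 0.03 m).
It also fails if it takes over 43 s, if anything falls off the work surface, if the arm or the gripper's body presses on something with over 40 N, if the wrist force passes 120 N, or if a joint passes its speed limit or range.

### The arm

A 6-joint arm with a two-finger parallel gripper is mounted at the origin on a cart in front of the work surface, level with it; the furniture and walls round the work are solid. World frame = base frame: x ahead of the robot, y to its left, z up, the work surface at z = 0. Lengths are in m, angles in degrees, forces in N, time in s.
With the tool pointing down it reaches from about 0.25 to 0.725 m from the base axis. Payload 9.7 kg.
Tool frame: the origin (TCP) lies at the very end of the fingers, on their centre line; the grasp point (between the pads) lies 19 mm behind it; z points along the fingers, y is the direction in which the jaws open and shut (so a half turn about z gives the same grasp; the last joint's range is limited). The gripper opens to 85 mm and grips with 20 to 120 N. Pads are 22 mm wide; open, the fingers measure 114 mm over their backs; the gripper's body (76 mm by 85 mm) begins 54 mm behind the grasp point. The pads swing forward as they close: fully open they stand 13 mm farther back than shut.
Start: joints at [-76.146, 4.979, 10.078, 95.1, 0, 90], TCP at [0.132, -0.534, 0.193] pointing down, gripper open.
Joint ranges: [-179.16, 179.16], [-48.56, 103.87], [-65.8, 70.77], [-126.05, 130.52], [-82.76, 87.17], [-180, 180]. Speed limits (degrees/s): [127.2, 127.2, 147.25, 180, 180, 180].

### API

Orientations are given as [roll, pitch, yaw] about the fixed x, y, z axes, in that order (R = Rz(yaw) Ry(pitch) Rx(roll)).
In Python, from workcell import bot gives the robot as it stands.
- The arm moves only by the shell command python3 -m pendant 'ROWS' [FORCE]. ROWS is JSON, a list that holds one entry, the list of rows, each a list of 7 numbers: the shift along the tool's x, y, z in cm, then the turn, a rotation vector about the tool's x, y, z in rad, then the opening in per cent of the stroke, from 0 (shut) to 100 (fully open). In form: [[[dx, dy, dz, ax, ay, az, gripper], ...]]. A call has 1 to 5 rows; each row shifts and turns the pose as measured when the row begins, along the tool's axes as they then stand; what a row does not reach is not made up. A row lasts 1/12 s, in which the tool goes at most 41.7 mm and 7.16 degrees, less where a joint would pass 70% of its speed; a pose out of reach is approached as far as the arm can. A call with a gripper value outside its range is refused whole. The fingers move at their own pace and stop on an object; FORCE is the grip in N (left out, the last holds). Time passes only in rows, so rows that do not move let the fingers close. It gives the time, the measured TCP pose, the force and the opening at its end, in the units of the state.
- bot.get_obs(): the state, without advancing time (a new reading comes with each control period).
- bot.camera(name): name is "scene" or "top" or "wrist"; returns the picture (400x640x3 uint8, red, green, blue); there is no depth.
- bot.get_calibration(name): a dict with "intrinsics" (3x3 intrinsics, pixels), "pose" (4x4, takes a point from camera to world coordinates); the wrist camera has in their place "T_tool_cam" (4x4, takes a point from camera to tool coordinates, whose origin is the TCP and whose axes are the flange's). Camera axes: x right, y down, z forward; pixel columns grow to the right and rows downward; lengths in m; the calibration is good to about 2 mm. A picture is of the moment at which its call begins: read the wrist's pose just before it. get_calibration takes no time and is no camera call.
- bot.job_done(): hands the job in, once; it reports no verdict.
Trained networks look in the newest picture that a camera, given by its name, has taken for a name from the list of things; names that differ only in an ending like _2 or _b are one class to them, and where a whole thing is asked for, a point or a joint stands for the part that bears it (a point fixed in the world has none). Each returns a list of dicts, best first, with "confidence" (0 to 1); they miss things now and then, are a little off and sometimes report something else, mostly with a low value. They report only what shows in the picture. A call takes as long as a camera call.
- bot.masks_of(camera, thing): "pixels" (400x640 bool, what is visible of it) and "extent" ([left, top, right, bottom] in pixels, round what is visible of it).
- bot.mark_of(camera, thing): "uv" ([column, row] in pixels: a listed point, or the origin of a listed thing).
The state is a dict: "time": time; "q": joint angles; "qd": joint speeds; "joint_efforts": joint torques, N m; "ee_pos": TCP position; "tcp_rot": TCP orientation; "wrist_force": force on the tool from outside, world axes, zero at the start; "torque": the same for the moment, N m; "opening": finger opening in m.
Only numpy, scipy, OpenCV 4.12 (cv2) and the standard library are available. Lean on these libraries where they do the work, as an engineer would, in place of code of your own. Each camera call takes 0.05 s, during which the arm holds its last target. There are 200 camera calls.

## Working session

There is one attempt and no reset: what is moved stays moved. The work goes in short steps, Python scripts to look and compute and a shell command to move; the robot and the scene stay as the last step left them, time stands still between calls to the robot, and variables do not carry over. Pictures are saved under pics/ and viewed, about 8 in all and at most 12, crops included, and the job is handed in when it is done.

```bash
ls; mkdir -p pics
python3 - <<'E'
from workcell import bot
import cv2,numpy as np
o=bot.get_obs();print({k:np.round(v,3).tolist() for k,v in o.items()})
for c in("scene","top"):
    im=bot.camera(c);cv2.imwrite(f"pics/{c}0.png",im[:,:,::-1])
    k=bot.get_calibration(c);print(c,np.round(k["intrinsics"],1).tolist(),np.round(k["pose"],3).tolist())
    for t in("press","notch","bar_axle","bar_grip","keeper_tip","brush","tin_left","tin_right","bottle","tape"):
        print(t,[(np.round(m["uv"],1).tolist(),round(m["confidence"],2)) for m in bot.mark_of(c,t)[:2]])
E
```

```text
pics
{'time': 0.0, 'q': [-76.145, 5.013, 10.032, 95.097, -0.002, 90.002], 'qd': [0.1, -0.03, 0.003, 0.028, -0.064, 0.109], 'joint_efforts': [0.005, -52.039, 46.48, 0.016, 0.0, -0.0], 'ee_pos': [0.132, -0.534, 0.192], 'tcp_rot': [-179.922, 0.002, 13.853], 'wrist_force': [0.608, -0.146, 0.838], 'torque': [0.049, -0.023, -0.042], 'opening': 0.086}
scene [[424.8, 0.0, 319.3], [0.0, 424.8, 197.7], [0.0, 0.0, 1.0]] [[-0.825, -0.401, 0.398, 0.03], [-0.565, 0.564, -0.603, 0.785], [0.018, -0.722, -0.692, 1.1], [0.0, 0.0, 0.0, 1.0]]
press [([299.4, 258.1], 0.79), ([245.8, 285.7], 0.63)]
notch [([313.5, 215.4], 0.82)]
bar_axle [([309.6, 242.5], 0.64)]
bar_grip [([312.0, 245.9], 0.69)]
keeper_tip [([341.6, 170.6], 0.84)]
brush [([341.1, 280.6], 0.58)]
tin_left [([290.2, 313.0], 0.6)]
tin_right [([311.9, 219.2], 0.5)]
bottle [([246.5, 286.3], 0.63)]
tape [([401.6, 207.5], 0.75)]
top [[457.5, 0.0, 323.1], [0.0, 457.5, 198.9], [0.0, 0.0, 1.0]] [[0.019, -0.997, 0.072, 0.445], [-1.0, -0.02, -0.011, 0.032], [0.013, -0.072, -0.997, 1.687], [0.0, 0.0, 0.0, 1.0]]
press [([296.0, 199.7], 0.93), ([278.6, 229.4], 0.74)]
notch [([293.7, 212.5], 0.82)]
bar_axle [([296.4, 217.2], 0.61), ([342.1, 218.5], 0.31)]
bar_grip [([277.1, 228.5], 0.55)]
keeper_tip [([339.8, 216.6], 0.64)]
brush [([298.9, 246.0], 0.55)]
tin_left [([252.4, 221.6], 0.65)]
tin_right [([345.5, 186.3], 0.65), ([252.8, 181.6], 0.21)]
bottle [([252.2, 181.8], 0.57)]
tape []
```

```bash
cat > h.py <<'E'
import numpy as np
from workcell import bot
from scipy.optimize import least_squares
from scipy.spatial.transform import Rotation as R
def proj(K,T,p):
    c=np.linalg.inv(T)@np.append(p,1);return (K@(c[:3]/c[2]))[:2]
def kt(a): # keeper tip press frame, a joint
    t=np.radians(30)-a; return np.array([-.077,-.084-.092*np.sin(t),.240+.092*np.cos(t)])
def grip(l,g,y=.058): return np.array([-.055-.088*np.sin(l),y,.122+g+.088*np.cos(l)])
def W(P,p):
    c,s=np.cos(P[2]),np.sin(P[2]);return np.array([P[0]+c*p[0]-s*p[1],P[1]+s*p[0]+c*p[1],p[2]])
E
python3 - <<'E'
from h import *
import cv2
D={"scene":dict(press=(299.4,258.1),notch=(313.5,215.4),axle=(309.6,242.5),grip=(312,245.9),keep=(341.6,170.6)),
"top":dict(press=(296,199.7),notch=(293.7,212.5),axle=(296.4,217.2),grip=(277.1,228.5),keep=(339.8,216.6))}
C={c:(bot.get_calibration(c)["intrinsics"],bot.get_calibration(c)["pose"]) for c in D}
def pts(P): return dict(press=W(P,np.zeros(3)),notch=W(P,[-.0545,0,.247]),axle=W(P,[-.055,0,.122]),grip=W(P,grip(P[3],0)),keep=W(P,kt(0)))
def res(P):
    q=pts(P);return np.concatenate([proj(*C[c],q[n])-D[c][n] for c in D for n in D[c]])
s=least_squares(res,[.45,.07,0,.4],loss="soft_l1",f_scale=2)
print(s.x,np.degrees(s.x[2]));print(np.round(s.fun.reshape(-1,2),1).tolist()) 
print({k:np.round(v,3).tolist() for k,v in pts(s.x).items()})
a=cv2.imread("pics/scene0.png")[120:340,200:440];b=cv2.imread("pics/top0.png")[140:280,220:400]
cv2.imwrite("pics/a.png",cv2.resize(a,None,fx=2.6,fy=2.6,interpolation=2))
cv2.imwrite("pics/b.png",cv2.resize(b,None,fx=4,fy=4,interpolation=2))
E
```

```text
[0.55750253 0.10975056 0.06622606 0.51859442] 3.7944739268671035
[[-2.8, 1.9], [-2.2, -2.1], [1.7, -0.1], [2.0, -1.4], [0.3, -0.0], [0.8, 1.4], [0.3, 0.6], [-0.5, -2.5], [0.4, -0.4], [-3.2, 1.0]]
{'press': [0.558, 0.11, 0.0], 'notch': [0.503, 0.106, 0.247], 'axle': [0.503, 0.106, 0.122], 'grip': [0.455, 0.161, 0.198], 'keep': [0.489, -0.025, 0.32]}
```

View pics/a.png

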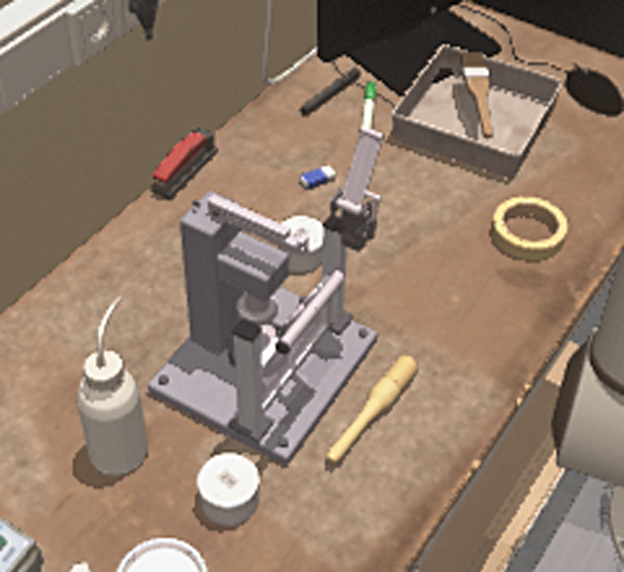

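View pics/b.png

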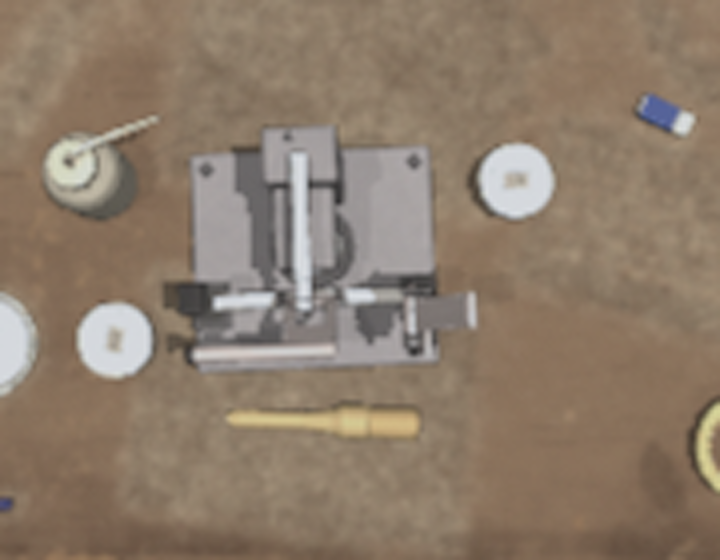

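The pose fit is good: press at (0.558, 0.110), yaw 3.8°, bar lean about 0.52. In the scene crop the rod runs from (280,345) to (340,275) and the flap leans right at (360,170). The top crop shows the rod at row 350, columns 195–335. Now the approach.

```bash
python3 -m pendant '[[[2,-2.6,-2.2,0,0,0,100],[2.4,-3,-2.2,0,0,0,100],[2.4,-3,-2.2,0,0,0,100],[2.4,-3,-2,0,0,0,100],[2.4,-3,-1.5,0,0,0,100]]]'; python3 -m pendant '[[[2.4,-3,-0.5,0,0,0,100],[2.4,-3,0,0,0,0,100],[2.4,-3,0,0,0,0,100],[2.4,-3,0,0,0,0,100],[2.4,-3,0,0,0,0,100]]]'
cat >> h.py <<'E'
P0=[0.5575,0.10975,0.06623]
def to(p,yaw):
    o=bot.get_obs();r=R.from_euler("xyz",o["tcp_rot"],degrees=True)
    print(round(o["time"],2),"delta cm",np.round(100*r.inv().apply(np.array(p)-o["ee_pos"]),2),"rotvec",np.round((r.inv()*R.from_euler("xyz",[180,0,yaw],degrees=True)).as_rotvec(),3))
E
python3 -c "
from h import *;to([.455,.161,.30],93.8)"
```

```text
time: 1.52
ee_pos: [0.2063, -0.367, 0.2882]
tcp_rot: [-179.4, 0.1, 13.4]
wrist_force: [1.8, -0.4, -0.1]
opening: 0.0852
time: 1.93
ee_pos: [0.29, -0.186, 0.2993]
tcp_rot: [-179.9, -0.2, 13.2]
wrist_force: [1.1, -0.3, -0.2]
opening: 0.0857
1.93 delta cm [ 23.97 -30.03   0.09] rotvec [ 1.000e-03 -5.000e-03 -1.407e+00]
```

```bash
python3 -m pendant '[[[2.45,-3,0,0,0,-0.12,100],[2.8,-2.7,0,0,0,-0.12,100],[3.1,-2.35,0,0,0,-0.12,100],[3.35,-1.95,0,0,0,-0.12,100],[3.6,-1.5,0,0,0,-0.12,100]]]'; python3 -c "
from h import *;to([.455,.161,.30],93.8)"
```

```text
time: 2.35
ee_pos: [0.3758, -0.0015, 0.3022]
tcp_rot: [179.6, -0.4, 48.6]
wrist_force: [0.6, -1.7, 0.2]
opening: 0.0852
2.35 delta cm [17.43 -4.8   0.32] rotvec [ 0.009 -0.005 -0.789]
```

```bash
python3 -m pendant '[[[3.4,-0.95,0,0,0,-0.12,100],[3.5,-0.57,0,0,0,-0.12,100],[3.5,-0.13,0,0,0,-0.12,100],[3.5,0.3,0,0,0,-0.12,100],[2.5,0.7,0,0,0,-0.12,100]]]'; python3 -m pendant '[[[1,0.3,0,0,0,-0.12,100],[0,0,0,0,0,-0.04,100],[0,0,0,0,0,0,100]]]'
python3 - <<'E'
from h import *
import cv2
to([.455,.161,.30],93.8)
o=bot.get_obs();im=bot.camera("wrist");cv2.imwrite("pics/w1.png",im[:,:,::-1])
k=bot.get_calibration("wrist");K=k["intrinsics"];T=np.eye(4);T[:3,:3]=R.from_euler("xyz",o["tcp_rot"],degrees=True).as_matrix();T[:3,3]=o["ee_pos"];T=T@k["T_tool_cam"]
print(np.round(T,3).tolist())
for n,p in dict(bar_grip=grip(.519,0),bar_axle=[-.055,0,.122],notch=[-.0545,0,.247],press=[0,0,0],keeper_tip=kt(0)).items():
    print(n,proj(K,T,W(P0,p)).round(1),[(np.round(m["uv"],1).tolist(),round(m["confidence"],2)) for m in bot.mark_of("wrist",n)[:2]])
for y in(.1,-.022): print(y,proj(K,T,W(P0,grip(.519,0,y))).round(1))
E
```

```text
time: 2.77
ee_pos: [0.4495, 0.1609, 0.3039]
tcp_rot: [179.3, -0.2, 84.5]
wrist_force: [0.5, -0.1, -0.7]
opening: 0.0857
time: 3.02
ee_pos: [0.4552, 0.1769, 0.3017]
tcp_rot: [179.4, -0.1, 94.8]
wrist_force: [-0.3, -0.3, 0.5]
opening: 0.0851
3.02 delta cm [-1.59 -0.15  0.16] rotvec [ 0.01  -0.001  0.017]
[[0.997, 0.075, 0.033, 0.447], [0.081, -0.956, -0.282, 0.249], [0.01, 0.284, -0.959, 0.482], [0.0, 0.0, 0.0, 1.0]]
bar_grip [315.2 200.9] [([313.6, 207.9], 0.78)]
bar_axle [346.  224.9] [([344.0, 228.7], 0.71), ([313.0, 208.1], 0.45)]
notch [361.1 274.8] []
press [369.1 199.5] [([372.7, 202.6], 0.73)]
keeper_tip [338.9 459.9] [([363.6, 282.9], 0.16)]
0.1 [315.8 161.3]
-0.022 [314.3 268.1]
```

View pics/w1.png

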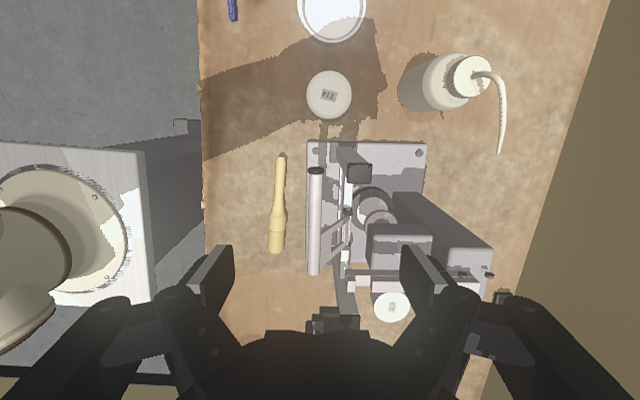

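The rod lies at columns 315–316, rows 168–275, which matches the prediction to about 2 px across. Along the rod the press sits about 5 mm further to −y. Now the descent.

```bash
sed -i 's/^P0=.*/P0=[0.5565,0.105,0.06623]/' h.py; python3 -m pendant '[[[-2,-0.2,1,0.01,0,0.017,60],[0,0,3,0,0,0,60],[0,0,3,0,0,0,60],[0,0,2,0,0,0,60],[0,0,0,0,0,0,60]]]'; python3 -c "
from h import *;g=W(P0,grip(.519,0));print(g);to(g-[0,0,.02],93.8)"
```

```text
time: 3.73
ee_pos: [0.4555, 0.1525, 0.212]
tcp_rot: [179.5, -0.2, 92.9]
wrist_force: [-0.9, -0.4, -0.0]
opening: 0.0514
[0.45422868 0.15634409 0.19841178]
3.73 delta cm [ 0.38 -0.13  3.36] rotvec [ 0.008 -0.003 -0.015]
```

```bash
python3 -m pendant '[[[0.2,-0.1,2,0.008,0,-0.015,60],[0.1,0,1.3,0,0,0,60],[0,0,0.2,0,0,0,60],[0,0,0,0,0,0,0],[0,0,0,0,0,0,0]]]' 30;python3 -m pendant '[[[0,0,0,0,0,0,0],[0,0,0,0,0,0,0],[0,0,0,0,0,0,0],[0,0,0,0,0,0,0]]]' 50
python3 - <<'E'
from h import *
import cv2
g=W(P0,grip(.519,0));to(g-[0,0,.02],93.8)
im=bot.camera("wrist");cv2.imwrite("pics/w2.png",im[:,:,::-1])
E
```

```text
time: 4.15
ee_pos: [0.4547, 0.1541, 0.1812]
tcp_rot: [179.8, -0.3, 93.5]
wrist_force: [-0.1, -0.2, 0.8]
opening: 0.028
time: 4.48
ee_pos: [0.4562, 0.1544, 0.1854]
tcp_rot: [179.5, -0.3, 93.5]
wrist_force: [0.8, 0.2, 0.3]
opening: 0.0
4.48 delta cm [ 0.21 -0.19  0.7 ] rotvec [ 0.009 -0.006 -0.005]
```

View pics/w2.png

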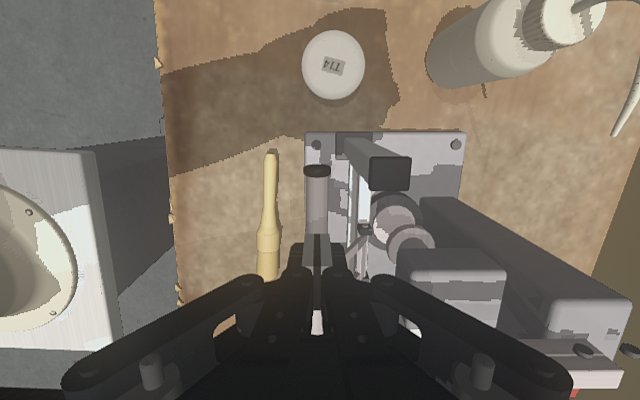

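Run:
```python
from h import *
o=bot.get_obs()
k=bot.get_calibration("wrist");K=k["intrinsics"];T=np.eye(4);T[:3,:3]=R.from_euler("xyz",o["tcp_rot"],degrees=True).as_matrix();T[:3,3]=o["ee_pos"];T=T@k["T_tool_cam"]
print(K[0,0],T[:3,3],"tcp px",proj(K,T,o["ee_pos"]).round(0))
for l in(.4,.52,.6,.7):
  for y in(.1,.06):
    p=W(P0,grip(l,0,y));c=np.linalg.inv(T)@np.append(p,1)
    print(l,y,p.round(3),proj(K,T,p).round(1),"dia px",(K[0,0]*.014/c[2]).round(1))
m=bot.masks_of("wrist","bar_grip")
for q in m[:2]:
  print(q["confidence"],q["extent"]);
  for r in range(165,245,10):
    c=np.where(q["pixels"][r])[0];print(r,c.min() if len(c) else None,c.max() if len(c) else None)
for n in("bar_grip","bar_axle"): print(n,[(np.round(m["uv"],1).tolist(),round(m["confidence"],2)) for m in bot.mark_of("wrist",n)[:2]])
```

```text
281.3609122120536 [0.44932017 0.22577148 0.36620491] tcp px [318. 224.]
0.4 0.1 [0.461 0.199 0.203] [330.9 164.1] dia px 24.0
0.4 0.06 [0.463 0.159 0.203] [330.4 227.7] dia px 22.4
0.52 0.1 [0.451 0.198 0.198] [314.7 162.9] dia px 23.3
0.52 0.06 [0.454 0.158 0.198] [315.2 225. ] dia px 21.9
0.6 0.1 [0.445 0.198 0.195] [304.9 162. ] dia px 22.8
0.6 0.06 [0.448 0.158 0.195] [306.1 223. ] dia px 21.5
0.7 0.1 [0.438 0.197 0.189] [294.1 160.7] dia px 22.2
0.7 0.06 [0.441 0.157 0.189] [295.8 220.2] dia px 20.9
0.77 [302.2, 166.5, 368.0, 335.1]
165 306 327
175 305 328
185 306 327
195 306 326
205 306 327
215 306 327
225 307 327
235 360 364
bar_grip [([317.4, 231.4], 0.71)]
bar_axle [([361.2, 256.0], 0.73)]
```

Run:
```python
from h import *
import cv2
a=cv2.imread("pics/w2.png")[150:350,230:430];cv2.imwrite("pics/w2c.png",cv2.resize(a,None,fx=3,fy=3,interpolation=2))
o=bot.get_obs();print(o["opening"],o["ee_pos"],o["wrist_force"])
```

```text
-0.0002266829767719928 [0.45593313 0.15429057 0.18484769] [ 0.3625975  -0.46026914 -0.36202383]
```

View pics/w2c.png

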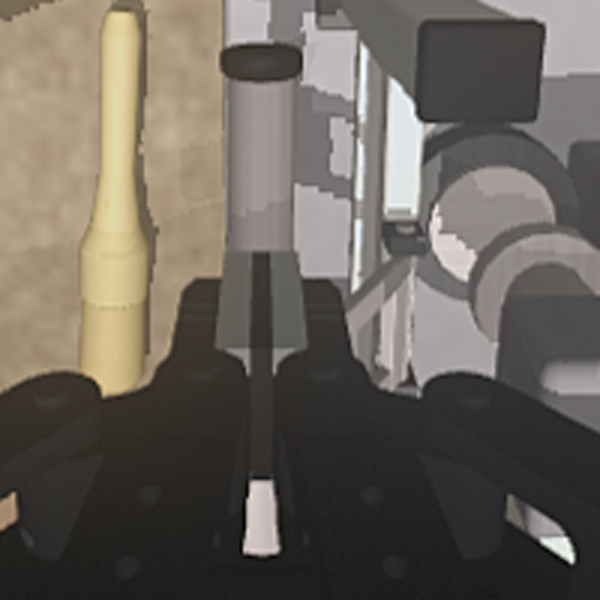

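Run:
```python
from h import *
import cv2
o=bot.get_obs();c="scene";k=bot.get_calibration(c);im=bot.camera(c)[:,:,::-1].copy()
t=proj(k["intrinsics"],k["pose"],o["ee_pos"]);print(t)
s=3;x0,y0=int(t[0])-110,int(t[1])-110
a=cv2.resize(im[y0:y0+200,x0:x0+230],None,fx=s,fy=s,interpolation=2)
r=R.from_euler("xyz",o["tcp_rot"],degrees=True)
for d in(0,-.019,-.038,-.06):
    p=proj(k["intrinsics"],k["pose"],o["ee_pos"]+r.apply([0,0,d]));cv2.circle(a,tuple(int(v) for v in (p-[x0,y0])*s),2,(0,0,255),-1)
for y in(.1,.058,-.022):
    p=proj(k["intrinsics"],k["pose"],W(P0,grip(.519,0,y)));cv2.circle(a,tuple(int(v) for v in (p-[x0,y0])*s),2,(0,255,0),-1)
cv2.imwrite("pics/s2.png",a)
```

```text
[315.11591944 246.00067538]
```

View pics/s2.png

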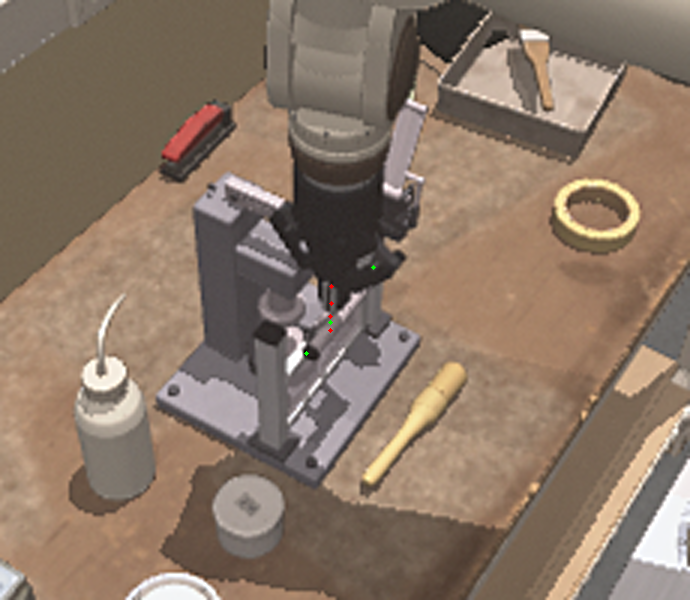

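The picture shows the shut fingertips ending near (325,305), about 35 mm above the reported TCP and above the rod. So the reported tool tip lies beyond the true fingertips. I'll open, go about 4 cm lower and grip again.

```bash
python3 -m pendant '[[[0,0,-0.5,0,0,0,65],[0,0,0,0,0,0,65],[0,0,0,0,0,0,65],[0.2,-0.15,0,0.009,0,0,65],[0,0,1.2,0,0,0,65]]]' 50;python3 -m pendant '[[[0,0,1.2,0,0,0,65],[0,0,1.2,0,0,0,65],[0,0,0.8,0,0,0,65],[0,0,0,0,0,0,65]]]'
```

```text
time: 5.15
ee_pos: [0.4546, 0.1566, 0.18]
tcp_rot: [179.9, -0.4, 93.5]
wrist_force: [1.0, -0.6, 0.7]
opening: 0.0552
time: 5.48
ee_pos: [0.4538, 0.157, 0.1436]
tcp_rot: [-179.9, -0.3, 93.5]
wrist_force: [-1.3, -0.5, -0.8]
opening: 0.055
```

```bash
python3 -m pendant '[[[0,0,0,0,0,0,0],[0,0,0,0,0,0,0],[0,0,0,0,0,0,0],[0,0,0,0,0,0,0],[0,0,0,0,0,0,0]]]' 50;python3 -c "
from h import *;g=W(P0,grip(.519,0));to(g-[0,0,.05],93.8)"
```

```text
time: 5.9
ee_pos: [0.4536, 0.157, 0.1441]
tcp_rot: [-179.8, -0.3, 93.5]
wrist_force: [0.9, 0.1, -4.4]
opening: 0.0123
5.9 delta cm [-0.07  0.05 -0.43] rotvec [-0.003 -0.006 -0.005]
```

Opening reads 12 mm, so the rod is held. Lifting straight up.

```bash
python3 -m pendant '[[[0,0,-0.8,0,0,0,0],[0,0,-1.5,0,0,0,0],[0,0,-1.8,0,0,0,0],[0,0,-1.8,0,0,0,0],[0,0,-1.5,0,0,0,0]]]' 60;python3 -c "
from h import *;to([.4536,.157,.2365],93.8)"
```

```text
time: 6.32
ee_pos: [0.4536, 0.1569, 0.2184]
tcp_rot: [-179.6, -0.3, 93.5]
wrist_force: [1.7, 0.7, -5.8]
opening: 0.0118
6.32 delta cm [ 0.02 -0.02 -1.81] rotvec [-0.007 -0.006 -0.005]
```

```bash
python3 -m pendant '[[[0,0,-1.0,0,0,0,0],[0,0,-0.7,0,0,0,0],[0,0,-0.1,0,0,0,0],[0,0,0,0,0,0,0]]]';python3 - <<'E'
from h import *
import cv2
to([.4536,.157,.2365],93.8)
C={c:(bot.get_calibration(c)["intrinsics"],bot.get_calibration(c)["pose"]) for c in("scene","top")}
for c in C:
    im=bot.camera(c)
    if c=="scene": cv2.imwrite("pics/s3.png",cv2.resize(im[120:320,210:410,::-1],None,fx=3,fy=3,interpolation=2))
    for t,p in dict(bar_axle=[-.055,0,.2145],bar_grip=grip(.519,.0925),notch=[-.0545,0,.247],guard=[-.055,0,.16]).items():
        print(c,t,proj(*C[c],W(P0,p)).round(1),[(np.round(m["uv"],1).tolist(),round(m["confidence"],2)) for m in (bot.mark_of(c,t) if t!="guard" else [])[:2]])
E
```

```text
time: 6.65
ee_pos: [0.4543, 0.1571, 0.2413]
tcp_rot: [-179.8, -0.4, 93.5]
wrist_force: [0.3, -0.5, -4.7]
opening: 0.012
6.65 delta cm [-0.01 -0.07  0.48] rotvec [-0.004 -0.007 -0.005]
scene bar_axle [312.7 220.4] [([312.0, 218.4], 0.55)]
scene bar_grip [315.6 220.6] [([315.8, 222.1], 0.54)]
scene notch [312.6 212.4] [([313.5, 217.0], 0.97)]
scene guard [312.5 233.1] []
top bar_axle [296. 214.] [([295.9, 214.0], 0.73)]
top bar_grip [276.4 228.2] [([276.3, 227.9], 0.7)]
top notch [295.5 213.4] [([295.5, 210.5], 0.79)]
top guard [296.7 214.6] []
```

View pics/s3.png

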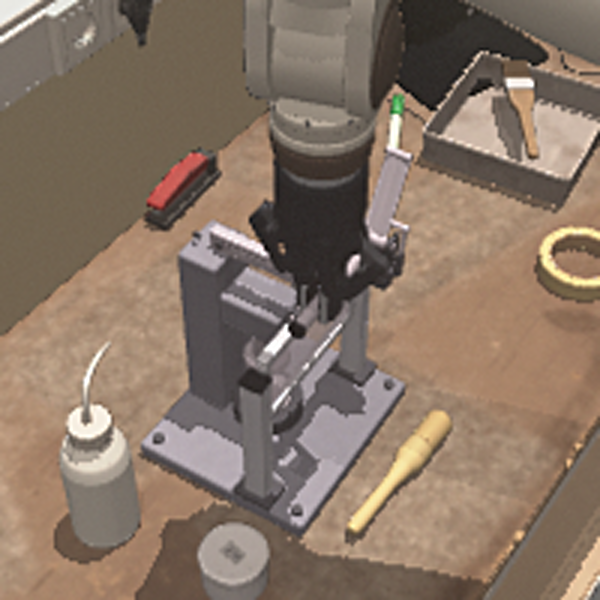

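The guard is up and the bar still leans forward; the marks in both views fit a lift of about 0.093–0.097. I'll come down 4 mm, then swing upright along the arc.

```bash
python3 -m pendant '[[[0,0,0.4,0,0,0,0],[0,0,0,0,0,0,0]]]';python3 -c "
from h import *;to([.4538,.157,.2365],93.8)"
```

```text
time: 7.22
ee_pos: [0.4542, 0.157, 0.2362]
tcp_rot: [-179.7, -0.4, 93.5]
wrist_force: [1.3, -0.0, -4.9]
opening: 0.012
7.22 delta cm [ 0.   -0.04 -0.03] rotvec [-0.005 -0.006 -0.005]
```

```bash
python3 -m pendant '[[[0,0.55,-0.3,0,0,0,0],[0,0.55,-0.25,0,0,0,0],[0,0,0,0,0,0,0]]]';python3 -c "
from h import *;to([.4648,.158,.2419],93.8)"
```

```text
time: 7.47
ee_pos: [0.4636, 0.1576, 0.2413]
tcp_rot: [-179.4, -0.4, 93.5]
wrist_force: [-2.7, -0.2, -3.9]
opening: 0.0121
7.47 delta cm [ 0.03  0.12 -0.06] rotvec [-0.01  -0.007 -0.005]
```

```bash
python3 -m pendant '[[[0,0.6,-0.25,0,0,0,0],[0,0.6,-0.15,0,0,0,0],[0,0,0,0,0,0,0]]]';python3 -c "
from h import *;to([.4868,.158,.2476],93.8)"
```

```text
time: 7.72
ee_pos: [0.4765, 0.1584, 0.2455]
tcp_rot: [-179.3, -0.4, 93.5]
wrist_force: [-0.3, -0.4, -5.2]
opening: 0.0117
7.72 delta cm [-0.1   1.02 -0.23] rotvec [-0.011 -0.006 -0.005]
```

```bash
python3 -m pendant '[[[0,0.6,-0.13,0,0,0,0],[0,0.6,-0.08,0,0,0,0],[0,0.4,-0.04,0,0,0,0],[0,0.4,0,0,0,0,0],[0,0,0,0,0,0,0]]]';python3 -c "
from h import *;to([.4978,.159,.2483],93.8)
import cv2
C={c:(bot.get_calibration(c)['intrinsics'],bot.get_calibration(c)['pose']) for c in('scene','top')}
for c in C:
    im=bot.camera(c)
    if c=='scene': cv2.imwrite('pics/s4.png',cv2.resize(im[140:290,230:400,::-1],None,fx=4,fy=4,interpolation=2))
    for t,p in dict(bar_axle=[-.055,0,.2145],bar_grip=grip(.0,.0925),notch=[-.0545,0,.247]).items():
        print(c,t,proj(*C[c],W(P0,p)).round(1),[(m['uv'],round(m['confidence'],2)) for m in bot.mark_of(c,t)[:2]])
"
```

```text
time: 8.13
ee_pos: [0.4982, 0.1597, 0.2476]
tcp_rot: [-179.2, -0.4, 93.5]
wrist_force: [-3.1, 0.8, -3.9]
opening: 0.0119
8.13 delta cm [-0.07 -0.05 -0.07] rotvec [-0.014 -0.006 -0.005]
scene bar_axle [312.7 220.4] [([312.1, 222.2], 0.64)]
scene bar_grip [301.4 211.2] []
scene notch [312.6 212.4] [([313.0, 214.7], 0.59)]
top bar_axle [296. 214.] [([294.8, 215.1], 0.57)]
top bar_grip [275.4 213.7] []
top notch [295.5 213.4] [([292.3, 211.5], 0.62)]
```

View pics/s4.png

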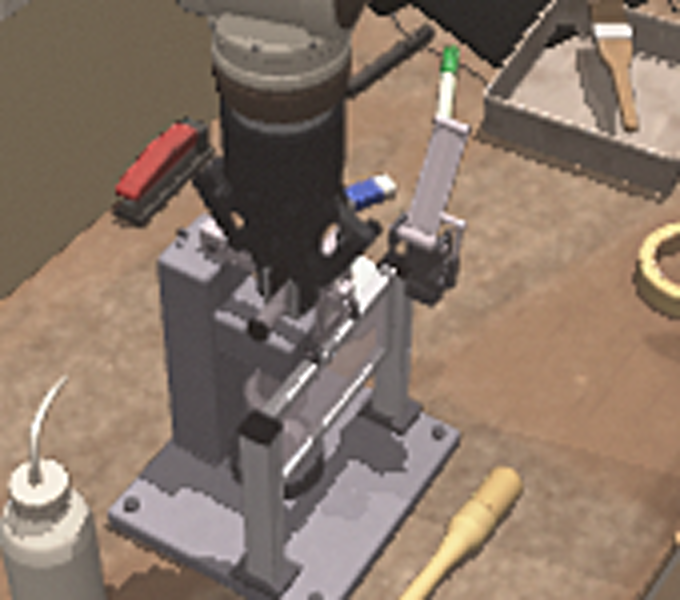

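The bar stands upright and the arm's nose pokes through the slot near (345,295). No jam force shows, so I'm lowering.

```bash
python3 -m pendant '[[[0,0,0.6,0,0,0,0],[0,0,0.6,0,0,0,0],[0,0,0.3,0,0,0,0],[0,0,0,0,0,0,0]]]'
```

```text
time: 8.87
ee_pos: [0.4978, 0.1598, 0.2366]
tcp_rot: [-179.7, -0.5, 93.5]
wrist_force: [-3.4, -1.7, -5.1]
opening: 0.0117
```

```bash
python3 -m pendant '[[[0,0,0.4,0,0,0,0],[0,0,0.2,0,0,0,0],[0,0,0,0,0,0,0]]]'
```

```text
time: 9.12
ee_pos: [0.4982, 0.1599, 0.2369]
tcp_rot: [179.6, -0.6, 93.5]
wrist_force: [-4.2, 0.8, -4.6]
opening: 0.0116
```

```bash
python3 -m pendant '[[[0,0,0.4,0,0,0,0],[0,0,0,0,0,0,0]]]';python3 -m pendant '[[[0,0,0.4,0,0,0,0],[0,0,0,0,0,0,0]]]'
```

```text
time: 9.28
ee_pos: [0.4997, 0.1601, 0.236]
tcp_rot: [179.1, -0.7, 93.5]
wrist_force: [1.0, -2.2, -5.0]
opening: 0.0116
time: 9.45
ee_pos: [0.5012, 0.1603, 0.236]
tcp_rot: [178.6, -0.8, 93.5]
wrist_force: [-1.0, -3.1, -3.8]
opening: 0.0118
```

Run:
```python
from h import *
import cv2
o=bot.get_obs();print({k:np.round(v,2).tolist() for k,v in o.items()})
im=bot.camera("wrist");cv2.imwrite("pics/w5.png",im[:,:,::-1])
k=bot.get_calibration("wrist");K=k["intrinsics"];T=np.eye(4);T[:3,:3]=R.from_euler("xyz",o["tcp_rot"],degrees=True).as_matrix();T[:3,3]=o["ee_pos"];T=T@k["T_tool_cam"]
for y in(.1,-.022): print(proj(K,T,W(P0,grip(0,.08,y))))
```

```text
{'time': 9.45, 'q': [17.47, 1.18, 10.96, 98.25, 0.42, 103.94], 'qd': [-0.07, -0.61, 0.61, -0.48, -0.07, 0.0], 'joint_efforts': [1.05, -49.88, 49.29, -1.09, 0.69, 0.02], 'ee_pos': [0.5, 0.16, 0.24], 'tcp_rot': [178.63, -0.78, 93.55], 'wrist_force': [-0.96, -3.07, -3.76], 'torque': [-0.5, 0.34, -0.02], 'opening': 0.01}
[313.20137161 182.63813588]
[315.2020497  387.41912881]
```

View pics/w5.png

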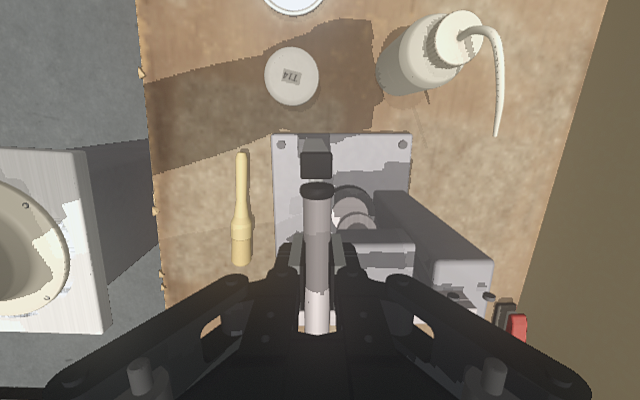

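```bash
python3 -m pendant '[[[0,0,0.5,0,0,0,0]]]'; python3 -c "
from h import *;print(bot.get_obs()['torque'].round(2));to([.4978,.159,.236],93.8)"; python3 -m pendant '[[[0,0,-0.5,0.013,0,0,0],[0,0,-0.3,0.013,0,0,0],[0,0,0,0.005,0,0,0]]]'; python3 -c "
from h import *;print(bot.get_obs()['torque'].round(2));to([.4978,.159,.236],93.8)"
```

```text
time: 9.58
ee_pos: [0.5021, 0.1608, 0.2347]
tcp_rot: [178.3, -0.9, 93.6]
wrist_force: [-15.3, -3.0, 59.2]
opening: 0.0116
[-0.5   2.97  0.05]
9.58 delta cm [-0.15 -0.44 -0.15] rotvec [ 0.03  -0.015 -0.004]
time: 9.83
ee_pos: [0.5022, 0.1603, 0.2428]
tcp_rot: [180.0, -0.9, 93.6]
wrist_force: [-0.5, -0.1, -3.9]
opening: 0.0112
[-0.2   0.14  0.01]
9.83 delta cm [-0.12 -0.45  0.68] rotvec [ 0.    -0.015 -0.004]
```

```bash
python3 -m pendant '[[[0,-0.4,0.45,0,0,0,0],[0,0,0,0,0,0,0]]]';python3 -m pendant '[[[0,-0.4,0,0,0,0,0]]]';python3 -m pendant '[[[0,-0.4,0.1,0,0,0,0]]]'
```

```text
time: 10.0
ee_pos: [0.4994, 0.1602, 0.2357]
tcp_rot: [-179.9, -0.8, 93.5]
wrist_force: [-1.0, -0.8, 0.8]
opening: 0.0119
time: 10.08
ee_pos: [0.4972, 0.1601, 0.2356]
tcp_rot: [179.9, -0.8, 93.5]
wrist_force: [11.3, -1.0, 8.8]
opening: 0.0114
time: 10.17
ee_pos: [0.4957, 0.1601, 0.2355]
tcp_rot: [179.5, -0.8, 93.5]
wrist_force: [13.9, -0.8, 10.8]
opening: 0.0117
```

```bash
python3 -m pendant '[[[0,0,-0.3,0.005,0.01,0,0],[0,0,0,0,0,0,0]]]';python3 -m pendant '[[[0,-0.5,0,0,0,0,0]]]';python3 -m pendant '[[[0,-0.6,0,0,0,0,0]]]';python3 -m pendant '[[[0,-0.6,0,0,0,0,0]]]'
```

```text
time: 10.33
ee_pos: [0.4956, 0.1606, 0.2382]
tcp_rot: [179.7, -1.5, 93.5]
wrist_force: [1.0, 0.7, -3.7]
opening: 0.0115
time: 10.42
ee_pos: [0.4936, 0.1604, 0.2378]
tcp_rot: [179.4, -1.5, 93.5]
wrist_force: [37.7, 2.3, -10.1]
opening: 0.0121
time: 10.5
ee_pos: [0.4937, 0.1604, 0.2378]
tcp_rot: [178.8, -1.5, 93.5]
wrist_force: [46.6, 1.9, -6.7]
opening: 0.0119
time: 10.58
ee_pos: [0.4944, 0.1604, 0.2379]
tcp_rot: [178.0, -1.4, 93.4]
wrist_force: [39.9, 2.1, -8.4]
opening: 0.0112
```

A hard stop forward while raised 2 mm means the bar's edge is behind the lip, inside the notch. I'll centre it, seat it and release.

```bash
python3 -m pendant '[[[0,0.5,0,0.035,-0.025,0,0],[0,0.2,0,0,0,0,0],[0,0,0.3,0,0,0,0],[0,0,0.1,0,0,0,0],[0,0,0,0,0,0,0]]]'; python3 -c "
from h import *;to([.5005,.160,.236],93.8)"
```

```text
time: 11.0
ee_pos: [0.5011, 0.1595, 0.2372]
tcp_rot: [179.8, 0.0, 93.3]
wrist_force: [-0.8, -2.1, -4.7]
opening: 0.0113
11.0 delta cm [ 0.06 -0.05  0.12] rotvec [ 0.004  0.001 -0.009]
```

```bash
python3 -m pendant '[[[0,0,0.2,0,0,0,0]]]'; python3 -m pendant '[[[0,0,0.2,0,0,0,0]]]'; python3 -m pendant '[[[0,0,0.1,0,0,0,0]]]'
```

```text
time: 11.08
ee_pos: [0.501, 0.1597, 0.2365]
tcp_rot: [179.6, -0.0, 93.3]
wrist_force: [-0.9, -1.8, 21.4]
opening: 0.0119
time: 11.17
ee_pos: [0.5012, 0.1598, 0.2366]
tcp_rot: [179.4, -0.1, 93.3]
wrist_force: [-0.2, -2.9, 17.9]
opening: 0.0115
time: 11.25
ee_pos: [0.5012, 0.1597, 0.2369]
tcp_rot: [179.3, -0.1, 93.3]
wrist_force: [-0.0, -3.1, 3.4]
opening: 0.0118
```

```bash
python3 -m pendant '[[[0,0,0,0,0,0,22],[0,0,0,0,0,0,30]]]'
python3 - <<'E'
from h import *
import cv2
o=bot.get_obs();im=bot.camera("wrist");cv2.imwrite("pics/w6.png",im[100:400,150:500,::-1])
print(o["opening"],[(m["uv"],round(m["confidence"],2)) for m in bot.mark_of("wrist","bar_grip")[:1]], o["wrist_force"])
E
```

```text
time: 11.42
ee_pos: [0.5005, 0.1599, 0.2372]
tcp_rot: [179.2, -0.2, 93.3]
wrist_force: [-0.1, -0.2, -0.5]
opening: 0.0256
0.02561562679647103 [([318.0, 263.8], 0.77)] [-0.07968219 -0.23025537 -0.52731861]
```

View pics/w6.png

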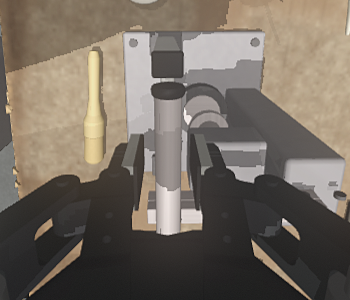

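The bar hangs with zero force on the open fingers; the rod shows untouched between them at (167,160) in the crop. Retreating up and shutting, then over to the right of the keeper.

```bash
python3 -m pendant '[[[0,0,0,0.012,0,0,40],[0,0,-1.5,0,0,0,50],[0,0,-3,0,0,0,50],[0,0,-3.5,0,0,0,50],[0,0,-3.5,0,0,0,30]]]'; python3 -m pendant '[[[0,0,-2.5,0,0,0,0],[-3,0,-0.5,0,0,0,0],[-3.5,0,0,0,0,0,0],[-3.5,0,0,0,0,0,0],[-3.5,0,0,0,0,0,0]]]'
python3 - <<'E'
from h import *
print(W(P0,kt(0)),W(P0,[-.077,-.084,.24]));to(W(P0,[-.077,-.225,.37]),93.8)
im=bot.camera("top");k=bot.get_calibration("top")
for t,p in dict(keeper_tip=kt(0),bar_grip=grip(0,.075),bar_axle=[-.055,0,.197]).items():print(t,proj(k["intrinsics"],k["pose"],W(P0,p)),[(m["uv"],m["confidence"]) for m in bot.mark_of("top",t)[:1]])
E
```

```text
time: 11.93
ee_pos: [0.4982, 0.1594, 0.3461]
tcp_rot: [-179.0, -0.0, 93.4]
wrist_force: [1.0, 0.5, 2.0]
opening: 0.0317
time: 12.35
ee_pos: [0.5086, 0.027, 0.3815]
tcp_rot: [-179.1, -0.3, 94.0]
wrist_force: [1.2, 0.1, -0.4]
opening: -0.0003
[ 0.48827242 -0.02981097  0.31967434] [0.48522807 0.01608818 0.24      ]
12.35 delta cm [-15.03  -2.43   1.12] rotvec [-0.015 -0.004  0.003]
keeper_tip [338.14533704 217.927436  ] []
bar_grip [275.96775738 213.96106177] [([274.5, 214.4], 0.43)]
bar_axle [296.23176029 214.19323581] []
```

```bash
python3 -m pendant '[[[-3.8,-0.6,0,-0.015,0,0,0],[-3.8,-0.6,0,0,0,0,0],[-3.8,-0.6,0,0,0,0,0],[-3.5,-0.5,0,0,0,0,0],[0,0,1,0,0,0,0]]]'; python3 -m pendant '[[[0,0,3,0,0,0,0],[0,0,3,0,0,0,0],[0,0,3,0,0,0,0],[0,0,1.5,0,0,0,0],[0,0,0,0,0,0,0]]]'
python3 - <<'E'
from h import *
to(W(P0,[-.077,-.13,.255]),93.8)
im=bot.camera("top");k=bot.get_calibration("top")
for t,p in dict(keeper_tip=kt(0)).items():print(t,proj(k["intrinsics"],k["pose"],W(P0,p)),[(m["uv"],m["confidence"]) for m in bot.mark_of("top",t)[:1]])
E
```

```text
time: 12.97
ee_pos: [0.4972, -0.1206, 0.3689]
tcp_rot: [-179.8, -0.4, 94.5]
wrist_force: [0.2, 1.2, -0.5]
opening: -0.0001
time: 13.38
ee_pos: [0.4979, -0.1167, 0.257]
tcp_rot: [-179.7, -0.6, 94.7]
wrist_force: [-0.8, -0.6, -0.4]
opening: 0.0003
13.38 delta cm [ 8.73 -0.25  0.29] rotvec [-0.005 -0.01   0.015]
keeper_tip [338.14533704 217.927436  ] [([341.0, 217.5], 0.73)]
```

```bash
python3 -m pendant '[[[2.5,-0.3,0,-0.005,-0.01,0.015,0],[2.5,0,0,0,0,0,0],[2,0,0,0,0,0,0],[1.5,0,0,0,0,0,0],[1.5,0,0,0,0,0,0]]]'; python3 -m pendant '[[[1.5,0,0,0,0,0,0],[1.5,0,0,0,0,0,0]]]';  python3 - <<'E'
from h import *
to(W(P0,[-.077,-.064,.255]),93.8)
im=bot.camera("top");k=bot.get_calibration("top")
for a in(0,.52,1.71):print(proj(k["intrinsics"],k["pose"],W(P0,kt(a))))
print([(m["uv"],m["confidence"]) for m in bot.mark_of("top","keeper_tip")[:2]])
E
```

```text
time: 13.9
ee_pos: [0.491, -0.0139, 0.2683]
tcp_rot: [179.3, 0.2, 93.7]
wrist_force: [0.3, -0.3, 0.0]
opening: 0.0
time: 14.07
ee_pos: [0.49, 0.019, 0.2726]
tcp_rot: [179.0, 0.2, 93.8]
wrist_force: [0.3, 0.6, -0.4]
opening: -0.0002
14.07 delta cm [ 1.75 -0.52  1.74] rotvec [0.017 0.003 0.   ]
[338.14533704 217.927436  ]
[322.93330784 218.52042895]
[294.96423526 220.36545852]
[([252.8, 178.7], 0.44)]
```

Run:
```python
from h import *
import cv2
im=bot.camera("scene");cv2.imwrite("pics/s7.png",cv2.resize(im[120:300,220:420,::-1],None,fx=3.5,fy=3.3,interpolation=2))
k=bot.get_calibration("scene")
for a in(0,.52,1.71):print(proj(k["intrinsics"],k["pose"],W(P0,kt(a))))
print([(m["uv"],m["confidence"]) for m in bot.mark_of("scene","keeper_tip")[:2]])
```

```text
[343.12140099 169.80949128]
[335.55690976 175.43216088]
[319.45066769 208.78036803]
[([317.9, 208.8], 0.56)]
```

View pics/s7.png

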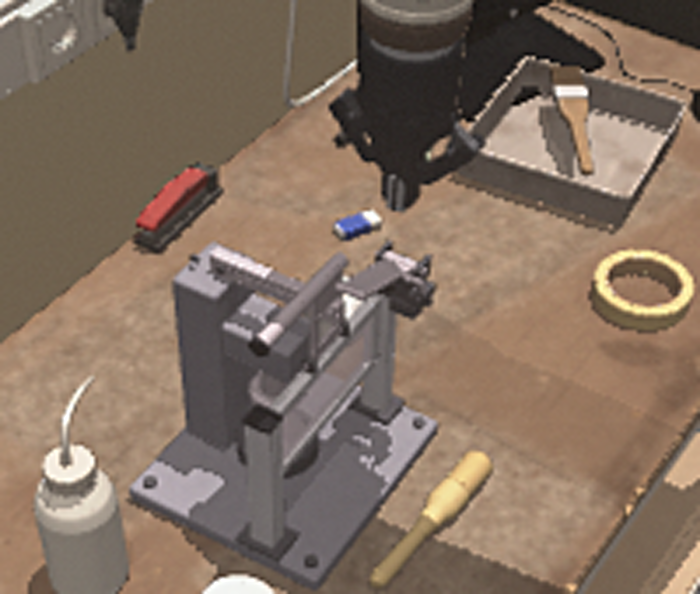

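The flap lies across in front of the hooked bar. Its tip mark at (318,209) agrees with the inner stop at (319,209), and the guard hangs. I'm backing off up and to the right, checking once more and handing in.

```bash
python3 -m pendant '[[[-1,0,-2,0,0,0,0],[-1,0,-3,0,0,0,0],[-1,0,-3,0,0,0,0],[0,0,0,0,0,0,0],[0,0,0,0,0,0,0]]]'
python3 - <<'E'
from h import *
for c in("scene","top"):
    bot.camera(c);k=bot.get_calibration(c)
    for t,p in dict(keeper_tip=kt(1.71),bar_grip=grip(0,.075)).items():print(c,t,proj(k["intrinsics"],k["pose"],W(P0,p)).round(1),[(m["uv"],round(m["confidence"],2)) for m in bot.mark_of(c,t)[:1]])
    for t in("brush","tin_left","tin_right","bottle","tape"):print(t,[(np.round(m["uv"],1),round(m["confidence"],2)) for m in bot.mark_of(c,t)[:1]])
o=bot.get_obs();print(o["time"],o["wrist_force"])
bot.job_done()
E
```

```text
time: 14.68
ee_pos: [0.4905, -0.0154, 0.3563]
tcp_rot: [179.1, 0.2, 93.8]
wrist_force: [0.1, 0.3, -0.5]
opening: -0.0
scene keeper_tip [319.5 208.8] [([318.0, 208.2], 0.6)]
scene bar_grip [301.5 215.8] [([300.5, 221.3], 0.86)]
brush [(array([341.2, 277.5]), 0.6)]
tin_left [(array([288.4, 312.3]), 0.64)]
tin_right [(array([313.4, 221.2]), 0.62)]
bottle [(array([248.9, 281.9]), 0.69)]
tape [(array([399.5, 208.2]), 0.94)]
top keeper_tip [295.  220.4] [([297.8, 245.1], 0.52)]
top bar_grip [276. 214.] [([276.1, 214.0], 0.43)]
brush [(array([297.8, 247.6]), 0.46)]
tin_left [(array([404.9, 248.8]), 0.74)]
tin_right [(array([348.3, 182.3]), 0.44)]
bottle [(array([252.6, 180.4]), 0.77)]
tape [(array([402.5, 249.8]), 0.55)]
15.4833 [ 0.12007982  0.37821321 -0.37227804]
the job is handed in; nothing more can be done
```

I lifted the guard by its handle, hooked the bar into the notch and let go. I then pushed the keeper flap past its snap point, backed the arm off and handed the job in at about 15.5 s.

**Guard:** Before I let go, the bar would not move forward past the lip, and its weight rested on the notch. With the fingers open the wrist force was about zero. The last scene picture shows the guard still hanging, and the top mark of the handle agrees with 75 mm upright.

**Keeper:** In the scene camera the flap tip is within 2 px of the inner stop.

**Things round the press:** In the scene camera all marks are within about 5 px of the start, so I saw no sign that anything moved.

**Checks that failed or disagreed:**
- The first grip closed above the rod, because the true fingertips sit about 35 mm short of the reported TCP. I gripped again lower down.
- While lowering the bar I pressed on the notch with up to 59 N, and against its lip with up to 47 N, at the wrist. That is under the 120 N wrist limit. I took the 40 N limit to cover only the arm and the gripper's body.
- My estimate of the hooked height from the arm's own readings was about 80 mm, against the nominal 75 mm.
- In the last scene picture the handle mark was 5.5 px below the prediction.
- In the last top view the keeper-tip mark landed on the brush and the tin_left mark on the tape. I took both as false detections.

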